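# Change the model's lighting over to the green supply

## Task

Change the model house's lighting over from the red supply to the green one: turn the black changeover handle so that its yellow end goes from the red dot to the white dot (off) and let go of it there. With the handle off, slide the blue dimmer grip along its track until it is in line with the orange pointer clip; only then turn the handle on, the same way round, until its yellow end clicks home at the green dot. Do not move the dimmer while the lights are on, and do not disturb the paint jars and other things on the table.

Things in the scene. Friction and masses are not known exactly. Their poses are not given: they have to be found in the camera images.
- switch_box: fixed grey changeover box, 150 x 150 mm, 70 mm tall, aluminium face on top with three 18 mm dots 64 mm from the centre: red on its +y side, white (off, black rim) on its +x side, green on its -y side. It may stand left or right of the dimmer. Origin: centre of its underside; z up
- changeover (a joint): angle of the changeover handle about the upright axis through the middle of switch_box, growing clockwise seen from above: 0 = yellow end at the red dot (start), 1.571 = at the white dot (off), 3.142 = at the green dot. Sprung detents at all three pull it in from about 0.5 rad away; the peaks between lie at about 0.79 and 2.36 and need about 0.2 N m. Stops just past 0 and 3.142
- handle_mid (a point): point on the turning axis to grip the handle at, 104 mm above the table. The handle is an upright-sided bar 108 mm long, 22 mm wide, its top 115 mm above the table and its underside on a 64 mm disc whose top is 80 mm above the table. The bar lies along the y axis of this frame (the frame turns with it), from -50 to +58 mm; the yellow end is at +y
- handle_pointer (a point): top of the handle's yellow end, 58 mm from the turning axis
- dimmer_box: fixed black dimmer box, 110 mm (x) by 220 mm (y), 60 mm tall, aluminium face on top. Origin: centre of its underside; z up; the track runs along its y
- fader (a joint): travel of the blue dimmer grip along +y of dimmer_box, 0 to 0.13 m; at 0 the grip's centre line is at y = -0.065 m of dimmer_box. Stiff: about 1.5 N, stays where left
- fader_top (a point): top centre of the blue dimmer grip, 98 mm above the table; the grip is a bar 60 mm along x, 20 mm thick along y (with a white centre line on top), its sides standing free from 64 to 98 mm above the table
- pointer_clip: small orange pointer, 14 x 12 x 12 mm, fixed on top of the dimmer box on its +x edge beside the track; same axes as dimmer_box; origin at the centre of its underside, 60 mm above the table. The grip is in line when it has the same y (along the track) as the clip
- jar_teal: white paint jar, blue label, red lid, 64 mm across, 85 mm tall, standing between the two boxes; bystander, origin at the centre of its underside
- jar_ochre: white paint jar, yellow label, red lid, 64 mm across, 85 mm tall, beyond the boxes; bystander, origin at the centre of its underside
- jar_umber: small clear jar, brown label, black lid, 52 mm across, 70 mm tall, beyond the boxes; bystander, origin at the centre of its underside
- plaster_block: off-white block 80 x 140 x 50 mm, beyond the boxes; bystander, origin at the centre of its underside
- paint_dish: white bowl 100 mm across, 35 mm tall, beyond the boxes; bystander, origin at the centre of its underside
- arch_piece: off-white little arch, 35 x 105 mm, 75 mm tall, near the robot on its left; bystander, origin at the centre of its underside
- brush: paint brush, 200 mm long along its x, lying near the robot; bystander, origin at the centre of its underside
Things that resemble listed ones, but are neither listed nor needed, are in the scene too. What is shaped like the switch_box but brown is not meant. What is shaped like the dimmer_box but pink is not meant.

How it is judged:
By the outcome, as a careful person would: the job done as asked, in the order asked, and still so for the second after the job is handed in, with the robot touching nothing.
It also fails if it takes over 72 s, if anything falls off the work surface, if the arm or the gripper's body presses on something with over 40 N, if the wrist force passes 120 N, or if a joint passes its speed limit or range.

## Robot

A 6-joint arm with a two-finger parallel gripper is mounted at the origin on the work surface. World frame = base frame: x ahead of the robot, y to its left, z up, the work surface at z = 0. Lengths are in mm, angles in rad, forces in N, time in s.
With the tool pointing down it reaches from about 300 to 775 mm from the base axis. Payload 14.6 kg.
Tool frame: the origin (TCP) lies at the very end of the fingers, on their centre line; the grasp point (between the pads) lies 19 mm behind it; z points along the fingers, y is the line along which they close (so a half turn about z gives the same grasp; the last joint's range is limited). The gripper opens to 94 mm and grips with 3 to 60 N. Pads are 16 mm wide; open, the fingers measure 119 mm over their backs; the gripper's body (75 mm by 177 mm) begins 78 mm behind the grasp point.
Start: joints at [-1.413, 0.3, 1.521, -0, 1.321, -0.067], TCP at [122.595, -536.153, 205.446] pointing down, gripper open.
Joint ranges: [-3.03, 3.03], [-0.79, 2.21], [0.23, 2.52], [-1.04, 4.18], [0, 3.07], [-2.55, 2.55]. Speed limits (rad/s): [2.22, 2.22, 2.57, 3.14, 3.14, 3.14].

## Interface

Orientations are given as [roll, pitch, yaw] about the fixed x, y, z axes, in that order (R = Rz(yaw) Ry(pitch) Rx(roll)).
In Python, from cell import manip gives the robot as it stands.
- The arm moves only by the tool servo_tool, never from a script. Its argument "rows" is a list of rows, each a list of 7 numbers: the turn, a rotation vector about the world's x, y, z in degrees, then the shift along the world's x, y, z in mm, then the closure, from 0 (fully open) to 1 (shut). In form: [[rx, ry, rz, dx, dy, dz, fingers], ...]. A call has 1 to 20 rows; each row shifts and turns the commanded pose from where the row before left it; what a row does not reach is not made up. A row lasts 1/8 s, in which the tool goes at most 62.5 mm and 10.7 degrees, less where a joint would pass 70% of its speed; a pose out of reach is approached as far as the arm can. A call with a gripper value outside its range is refused whole. The fingers move at their own pace and stop on an object; "grip_force" is the grip in N (left out, the last holds). Time passes only in rows, so rows that do not move let the fingers close. It gives the time, the measured TCP pose, the force, the opening and the grip force at its end, in the units of the state.
- manip.read_state(): the state, without advancing time (a new reading comes with each control period).
- manip.camera(name): name is "scene" or "top"; returns the picture (420x560x3 uint8, red, green, blue); there is no depth.
- manip.camera_info(name): a dict with "fx", "fy", "cx", "cy" (pixels), "position" and "rotation" of the camera in the world. Camera axes: x right, y down, z forward; pixel columns grow to the right and rows downward; lengths in mm; the calibration is good to about 2 mm. A picture is of the moment at which its call begins. camera_info takes no time and is no camera call.
- manip.sign_off(): hands the job in; it is judged then, once.
The state is a dict: "clock": time; "joints": joint angles; "qd": joint speeds; "effort": joint torques, N m; "eef_pos": TCP position; "eef_rot": TCP orientation; "wrist_force": force on the tool from outside, world axes, zero at the start; "moment": the same for the moment, N m; "finger_gap": finger opening in mm; "finger_force": force on a finger pad.
Only numpy, scipy, OpenCV 4.12 (cv2) and the standard library are available. Lean on these libraries where they do the work, as an engineer would, in place of code of your own. Each camera call takes 0.05 s, during which the arm holds its last target. There are 200 camera calls.

## Working session

There is one attempt and no reset: what is moved stays moved. The work goes in short steps, Python scripts to look and compute and a tool call to move; the robot and the scene stay as the last step left them, time stands still between calls to the robot, and variables do not carry over. Pictures are saved under pics/ and viewed, at most 10 in all, crops included, and the job is handed in when it is done.

Besides the shell and the picture viewer there is one more tool, called after ">>>" as a command line: name --pt "numbers of a row" for each row, then --argument value for the rest. servo_tool: Moves the arm, as the interface text tells. Its arguments: {"type":"object","properties":{"rows":{"type":"array","items":{"type":"array","items":{"type":"number"}}},"grip_force":{"type":"number"}},"required":["rows"]}

```bash
mkdir -p pics; python3 - <<'E'
from cell import manip
import cv2,numpy as np
for n in("top","scene"):
    im=manip.camera(n); cv2.imwrite(f"pics/{n}0.png",im[:,:,::-1]); i=manip.camera_info(n); print(n,{k:np.round(v,3).tolist() for k,v in i.items()})
s=manip.read_state(); print(s["clock"],s["eef_pos"],s["eef_rot"],s["finger_gap"])
E
```

```text
top {'fx': 538.557, 'fy': 538.557, 'cx': 284.366, 'cy': 218.047, 'position': [228.057, -83.229, 1894.134], 'rotation': [-2.997, -0.007, -1.556]}
scene {'fx': 540.939, 'fy': 540.939, 'cx': 278.798, 'cy': 204.421, 'position': [1577.821, -852.827, 1193.823], 'rotation': [-2.267, -0.003, 0.968]}
0.1 [ 122.56171851 -535.94269257  204.97101884] [-3.14058426e+00 -9.43690098e-05  2.24770211e-01] 94.02581882185386
```

View pics/top0.png

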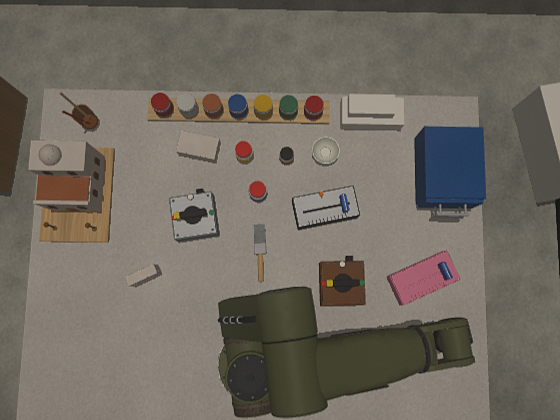

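View pics/scene0.png

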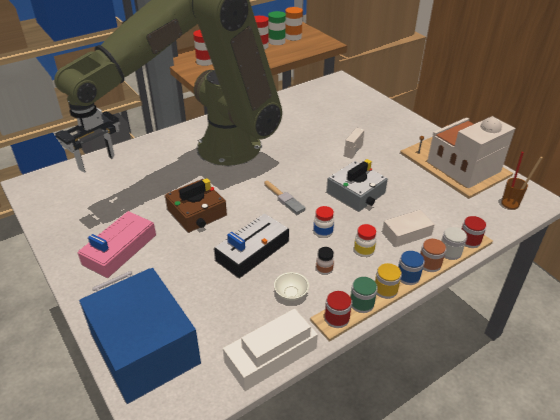

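The pictures show two changeovers: grey at top-view (193,215) and brown at (342,283). There are also two dimmers: black-sided at (326,207) and pink at (424,277). The grey and black ones fit the description, while the brown and pink are the named decoys. I'll confirm this in one crop and measure.

```bash
cat > h.py <<'E'
import numpy as np,cv2
from cell import manip
from scipy.spatial.transform import Rotation as R
def ray(n,u,v):
    i=manip.camera_info(n); rot=np.array(i["rotation"])
    M=R.from_euler("xyz",rot).as_matrix() if rot.shape==(3,) else rot
    return np.array(i["position"]),M@np.array([(u-i["cx"])/i["fx"],(v-i["cy"])/i["fy"],1])
def onz(n,u,v,z):
    p,d=ray(n,u,v); return (p+d*(z-p[2])/d[2])[:2].round(1)
def blobs(im,lo,hi,box,amin=4):
    x0,y0,x1,y1=box; hsv=cv2.cvtColor(im,cv2.COLOR_RGB2HSV)
    m=np.zeros(im.shape[:2],np.uint8); m[y0:y1,x0:x1]=cv2.inRange(hsv,lo,hi)[y0:y1,x0:x1]
    n,l,s,c=cv2.connectedComponentsWithStats(m)
    return [(c[k].round(2),int(s[k,4]),cv2.minAreaRect(np.argwhere(l==k)[:,::-1].astype(np.float32))) for k in range(1,n) if s[k,4]>=amin]
E
python3 - <<'E'
from h import *
im=cv2.imread("pics/top0.png")[:,:,::-1].copy(); sc=cv2.imread("pics/scene0.png")[:,:,::-1].copy()
a=cv2.resize(im[175:250,160:370],None,fx=3.8,fy=3.8,interpolation=cv2.INTER_CUBIC)
b=cv2.resize(sc[140:280,200:410],None,fx=2.1,fy=2.1,interpolation=cv2.INTER_CUBIC)
c=np.zeros((a.shape[0]+b.shape[0],a.shape[1],3),np.uint8);c[:a.shape[0]]=a;c[a.shape[0]:,:b.shape[1]]=b
cv2.imwrite("pics/crop1.png",c[:,:,::-1])
rg={"red":((0,140,80),(6,255,255)),"yel":((20,150,90),(33,255,255)),"green":((45,80,50),(90,255,255)),"orange":((7,170,120),(18,255,255)),"blue":((100,120,50),(125,255,255)),"black":((0,0,0),(180,255,45))}
zs={"red":70,"yel":115,"green":70,"orange":72,"blue":98,"black":115}
for n,g,boxes in(("top",im,[(165,185,222,243),(288,182,365,235)]),("scene",sc,[(322,155,392,212),(212,215,292,275)])):
  for bx in boxes:
    for k,(lo,hi) in rg.items():
      for c,ar,r in blobs(g,lo,hi,bx): print(n,k,c,ar,"rect",np.round(r[1],1),round(r[2]),"->",onz(n,*c,zs[k]))
E
```

```text
top red [172.67 217.67] 9 rect [2. 3.] 0 -> [489.5 289. ]
top yel [176.27 215.64] 33 rect [5. 5.] 90 -> [490.1 268.1]
top green [211.05 211.9 ] 20 rect [4. 4.] 90 -> [511.6 158.6]
top black [199.43 190.33] 21 rect [3.2 6.5] 76 -> [577.3 194.2]
top black [193.45 215.28] 123 rect [17.7 22.6] 45 -> [492.2 210.9]
top black [181.2 212.9] 10 rect [3. 3.] 90 -> [499.6 252.1]
top orange [320.8 193.4] 10 rect [3. 2.] 90 -> [ 581.8 -217. ]
top blue [343.97 202.93] 68 rect [17.   6.2] 77 -> [ 545.2 -293.7]
top black [320.31 219.94] 173 rect [68.2 28.5] 14 -> [ 483.3 -212.6]
top black [321.74 208.02] 42 rect [ 1.3 37.9] 78 -> [ 523.7 -217.2]
scene red [326.43 208.86] 56 rect [ 5. 10.] 90 -> [576.4  25.8]
scene yel [368.05 163.62] 39 rect [11.   4.9] 77 -> [509.1 257.1]
scene green [345.5 184. ] 12 rect [2. 3.] 90 -> [510.5 160.4]
scene black [357.93 172.7 ] 275 rect [18.4 19.5] 5 -> [529.2 194.1]
scene black [369.84 200.61] 51 rect [7.2 6.7] 27 -> [662. 128.]
scene orange [264.28 240.83] 18 rect [4.2 3.5] 45 -> [ 589.3 -221.4]
scene blue [236.05 241.7 ] 173 rect [21.1 10.8] 34 -> [ 568.8 -306. ]
scene black [261.5  228.17] 6 rect [0.6 6.4] 53 -> [ 577.4 -222.7]
scene black [252.06 255.71] 886 rect [31.5 77.6] 75 -> [ 658.  -306.8]
```

View pics/crop1.png

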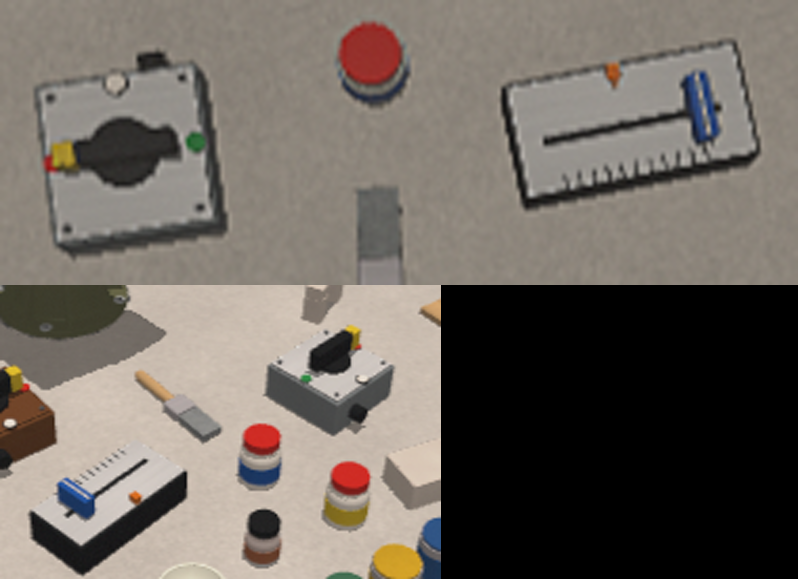

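The crop confirms it. The grey box has yellow/red at (173–176,216), white at about (190.5,197) and green at (211,212). The black dimmer has its grip at (344,203) and its clip at (321,193). Next I'll fit the faces for yaw and centres.

```bash
python3 - <<'E'
from h import *
im=cv2.imread("pics/top0.png")[:,:,::-1].copy()
for nm,bx,z in(("switch",(165,185,222,243),70),("dimmer",(288,182,365,235),60)):
    x0,y0,x1,y1=bx; F=6
    g=cv2.resize(im[y0:y1,x0:x1],None,fx=F,fy=F,interpolation=cv2.INTER_CUBIC)
    v=g.max(2); m=(v>158).astype(np.uint8)
    m=cv2.morphologyEx(m,cv2.MORPH_OPEN,np.ones((9,9)))
    n,l,s,c=cv2.connectedComponentsWithStats(m); k=max(range(1,n),key=lambda k:s[k,4])
    print(nm,"bg V",im[y0,x0].max(),"stat",s[k])
    r=cv2.minAreaRect(cv2.convexHull(np.argwhere(l==k)[:,::-1].astype(np.float32)))
    P=cv2.boxPoints(r); Q=np.array([onz("top",(a+.5)/F-.5+x0,(b+.5)/F-.5+y0,z) for a,b in P])
    E=np.roll(Q,-1,0)-Q; print(Q.tolist(),"c",Q.mean(0),"len",np.hypot(*E.T).round(1),"ang",np.degrees(np.arctan2(E[:,1],E[:,0])).round(1))
    for c,ar,_ in []: pass
g=onz("top",211.05,211.9,70); w=onz("top",190.5,197.1,70)
print("green",g,"white",w,"dist",np.hypot(*(g-w)),"(90.5)")
d=w-g; a=np.arctan2(d[1],d[0])-np.pi/4; print("yaw",np.degrees(a),"centre",(g+w)/2+0.5*np.array([-1,0])@np.eye(2)*0, g+64*np.array([-np.sin(a),np.cos(a)]), w-64*np.array([np.cos(a),np.sin(a)]))
# grip via two-view of blue centroid
for u in ("top",): print("grip z98",onz(u,343.97,202.93,95),"clip z66",onz(u,320.8,193.4,68))
E
```

```text
switch bg V 143 stat [ 56 168  27  28 691]
[[507.2, 285.5], [507.4, 270.7], [491.8, 270.0], [491.6, 284.8]] c [499.5  277.75] len [14.8 15.6 14.8 15.6] ang [ -89.2 -177.4   90.8    2.6]
dimmer bg V 143 stat [195  57  12  11 130]
[[592.2, -215.3], [592.3, -221.7], [586.5, -221.7], [586.4, -215.3]] c [ 589.35 -218.5 ] len [6.4 5.8 6.4 5.8] ang [-89.1 180.   90.9   0. ]
green [511.6 158.6] white [561.9 231. ] dist 88.15809662192122 (90.5)
yaw 10.210305846567259 centre [536.75 194.8 ] [500.255247   221.58647934] [498.91352066 219.655247  ]
grip z98 [ 545.7 -294.1] clip z66 [ 582.5 -217.3]
```

```bash
python3 - <<'E'
from h import *
im=cv2.imread("pics/top0.png")[:,:,::-1].copy()
print(im[228,180],im[195,300],im[200,300+8],im[190,240],im[215,300])
for nm,bx,z in(("switch",(160,180,226,248),70),("dimmer",(283,177,370,238),60)):
    x0,y0,x1,y1=bx; F=6
    g=cv2.resize(im[y0:y1,x0:x1],None,fx=F,fy=F,interpolation=cv2.INTER_CUBIC).astype(int)
    m=((g[:,:,0]-g[:,:,2]<9)&(g.max(2)>110)).astype(np.uint8)
    m=cv2.morphologyEx(m,cv2.MORPH_OPEN,np.ones((7,7)))
    n,l,s,c=cv2.connectedComponentsWithStats(m); k=max(range(1,n),key=lambda k:s[k,4])
    r=cv2.minAreaRect(cv2.convexHull(np.argwhere(l==k)[:,::-1].astype(np.float32)))
    Q=np.array([onz("top",(a+.5)/F-.5+x0,(b+.5)/F-.5+y0,z) for a,b in cv2.boxPoints(r)])
    E=np.roll(Q,-1,0)-Q; print(nm,s[k],"c",Q.mean(0),"len",np.hypot(*E.T).round(1),"ang",np.degrees(np.arctan2(E[:,1],E[:,0])).round(1))
# track slot line on z=60
hsv=cv2.cvtColor(im,cv2.COLOR_RGB2HSV); m=np.zeros(im.shape[:2],np.uint8); m[182:214,299:338]=(im.max(2)<75)[182:214,299:338]
p=np.argwhere(m)[:,::-1]; vx,vy,cx,cy=cv2.fitLine(p[(abs(p[:,1]-208.0+(p[:,0]-321.7)*0.2)<3)].astype(np.float32),cv2.DIST_HUBER,0,.01,.01).ravel()
A=onz("top",cx-15*vx,cy-15*vy,60);B=onz("top",cx+15*vx,cy+15*vy,60); d=A-B; print("track",A,B,np.degrees(np.arctan2(d[1],d[0])))
E
```

```text
[148 145 139] [115 108 100] [153 150 143] [137 131 121] [151 147 141]
switch [272  72  28  16 302] c [577.775 174.3  ] len [15.5  8.8 15.5  8.7] ang [ -88.9 -178.    90.7    2. ]
dimmer [ 348   95   50  103 2709] c [ 558.85  -300.825] len [20.9 61.8 20.8 61.6] ang [ -76.2 -167.8  103.4   12.4]
track [ 520.2 -164.5] [ 542.4 -266. ] 102.33740379182747
```

>>> servo_tool --pt "0 0 4.5 41 29.5 0 0" --pt "0 0 4.5 41 29.5 0 0" --pt "0 0 4.5 41 29.5 0 0" --pt "0 0 4.5 41 29.5 0 0" --pt "0 0 4.5 41 29.5 0 0" --pt "0 0 4.5 41 29.5 0 0" --pt "0 0 4.5 41 29.5 0 0" --pt "0 0 4.5 41 29.5 0 0" --pt "0 0 4.5 4.5 47 0 0" --pt "0 0 4.5 4.5 47 0 0" --pt "0 0 4.5 4.5 47 0 0" --pt "0 0 4.5 4.5 47 0 0" --pt "0 0 4.5 4.5 47 0 0" --pt "0 0 4.5 4.5 47 0 0" --pt "0 0 4.5 4.5 47 0 0" --pt "0 0 4.5 4.5 47 0 0" --pt "0 0 4.5 4.5 47 0 0" --pt "0 0 4.5 4.5 47 0 0" --pt "0 0 4.5 4.5 47 0 0" --pt "0 0 0 0 0 0 0" --grip_force 25

```text
clock: 2.6
eef_pos: [499.7, 219.1, 204.7]
eef_rot: [-3.14, 0.0, 1.721]
wrist_force: [-0.9, -0.3, 0.1]
finger_gap: 94.1
finger_force: 0.0
```

>>> servo_tool --pt "0 0 1.6 0 1.5 -20 0.2" --pt "0 0 0 0 0 -30 0.4" --pt "0 0 0 0 0 -30 0.4" --pt "0 0 0 0 0 -20 0.4" --pt "0 0 0 0 0 -12 0.4" --pt "0 0 0 0 0 -6 0.4" --pt "0 0 0 0 0 0 0.4" --pt "0 0 0 0 0 0 1" --pt "0 0 0 0 0 0 1" --pt "0 0 0 0 0 0 1" --pt "0 0 0 0 0 0 1" --pt "0 0 0 0 0 0 1" --pt "0 0 0 0 0 0 1" --grip_force 35

```text
clock: 4.22
eef_pos: [502.3, 218.7, 87.7]
eef_rot: [3.136, -0.001, 1.745]
wrist_force: [18.9, 4.8, -10.9]
finger_gap: 21.9
finger_force: 35.0
```

>>> servo_tool --pt "0 0 0 2.7 0.6 0 1" --pt "0 0 0 0 0 0 1"

```text
clock: 4.47
eef_pos: [502.5, 218.8, 87.6]
eef_rot: [-3.14, 0.0, 1.745]
wrist_force: [-4.5, -1.7, 4.2]
finger_gap: 21.7
finger_force: 35.0
```

```bash
python3 - <<'E'
from h import *
s=manip.read_state(); print({k:np.round(s[k],3) for k in("clock","eef_pos","eef_rot","wrist_force","moment","joints","finger_force")})
E
```

```text
{'clock': np.float64(4.475), 'eef_pos': array([502.522, 218.772,  87.65 ]), 'eef_rot': array([-3.14 ,  0.   ,  1.745]), 'wrist_force': array([-4.532, -1.746,  4.165]), 'moment': array([-0.409,  0.598, -0.016]), 'joints': array([ 0.344,  0.422,  1.648, -0.   ,  1.073,  0.17 ]), 'finger_force': np.float64(34.992)}
```

>>> servo_tool --pt "0 0 -4.5 0 0 0 1" --pt "0 0 -4.5 0 0 0 1" --pt "0 0 -4.5 0 0 0 1" --pt "0 0 -4.5 0 0 0 1" --pt "0 0 -4.5 0 0 0 1" --pt "0 0 -4.5 0 0 0 1" --pt "0 0 -4.5 0 0 0 1"

```text
clock: 5.35
eef_pos: [501.1, 218.9, 87.6]
eef_rot: [-3.138, 0.002, 1.193]
wrist_force: [-16.4, -0.8, 11.2]
finger_gap: 21.9
finger_force: 35.0
```

>>> servo_tool --pt "0 0 -4.5 -1 0 0 1" --pt "0 0 -4.5 -1 0 0 1" --pt "0 0 -4.5 0 0 0 1" --pt "0 0 -4.5 0 0 0 1" --pt "0 0 -4.5 0 0 0 1" --pt "0 0 -4.5 0 0 0 1"

```text
clock: 6.1
eef_pos: [499.9, 219.6, 87.6]
eef_rot: [-3.14, 0.001, 0.722]
wrist_force: [-8.5, 5.0, 5.2]
finger_gap: 21.8
finger_force: 35.0
```

>>> servo_tool --pt "0 0 -4.5 -1 0.7 0 1" --pt "0 0 -4.5 0 0 0 1" --pt "0 0 -4.5 0 0 0 1" --pt "0 0 -4.5 0 0 0 1" --pt "0 0 -4.5 0 0 0 1" --pt "0 0 -4.5 0 0 0 1" --pt "0 0 -4.5 0 0 0 1" --pt "0 0 0 0 0 0 1"

```text
clock: 7.1
eef_pos: [499.2, 221.0, 87.7]
eef_rot: [-3.139, 0.0, 0.173]
wrist_force: [-4.9, 10.0, 2.1]
finger_gap: 22.1
finger_force: 35.0
```

>>> servo_tool --pt "0 0 0 -0.5 1.3 0 1" --pt "0 0 0 0 0 0 0.4" --pt "0 0 0 0 0 0 0.4" --pt "0 0 0 0 0 0 0.4" --pt "0 0 0 0 0 10 0.4" --pt "0 0 0 0 0 30 0.4" --pt "0 0 0 0 0 40 0.4" --pt "0 0 0 0 0 40 0.4" --pt "0 0 0 4 -45 0 0.4" --pt "0 0 0 4 -45 0 0.4" --pt "0 0 0 4 -45 0 0.4" --pt "0 0 0 4 -45 0 0.4" --pt "0 0 0 4 -45 0 0.4" --pt "0 0 0 4 -45 0 0.4" --pt "0 0 0 4 -45 0 0.4" --pt "0 0 0 4 -45 0 0.4" --pt "0 0 0 0 0 0 0.4"

```text
clock: 9.22
eef_pos: [531.2, -141.5, 207.9]
eef_rot: [3.141, -0.0, 0.171]
wrist_force: [0.3, 0.0, 0.1]
finger_gap: 56.1
finger_force: 0.0
```

```bash
python3 - <<'E'
from h import *
im=manip.camera("top").copy(); sc=manip.camera("scene").copy()
c=np.zeros((570,800,3),np.uint8)
c[:285]=cv2.resize(im[175:250,160:370],(800,285),interpolation=cv2.INTER_CUBIC)
c[285:565,:420]=cv2.resize(sc[140:280,200:410],(420,280)); cv2.imwrite("pics/crop2.png",c[:,:,::-1])
for n,g,z in(("top",im,115),("scene",sc,115)):
  bx=(165,185,222,243) if n=="top" else (322,150,392,212)
  for b in blobs(g,(20,150,90),(33,255,255),bx): print(n,b[0],b[1],onz(n,*b[0],z))
s=manip.read_state(); print(s["clock"],s["eef_pos"],s["eef_rot"],s["wrist_force"])
E
```

```text
top [188.55 199.21] 33 [546.4 229.5]
scene [368.91 176.08] 74 [564.  211.8]
9.325 [ 531.2193367  -139.0211649   207.81726911] [-3.14153517e+00 -2.78035980e-04  1.73439756e-01] [0.22747295 0.63418859 0.06835934]
```

View pics/crop2.png

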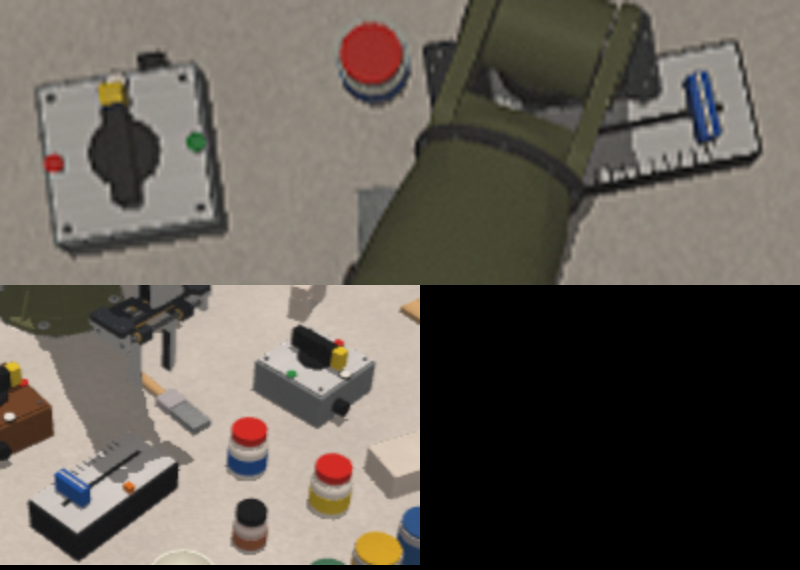

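The handle's yellow end is at the white dot (188.5,199.2), which is off, and it has been released. Now the dimmer grip.

>>> servo_tool --pt "0 0 0.6 4 -39 0 0.4" --pt "0 0 0.6 4 -39 0 0.4" --pt "0 0 0.6 4 -39 0 0.4" --pt "0 0 0.6 4 -39 0 0.4" --pt "0 0 0 0 0 -35 0.4" --pt "0 0 0 0 0 -40 0.4" --pt "0 0 0 0 0 -30 0.4" --pt "0 0 0 0 0 -20 0.4" --pt "0 0 0 0 0 -9 0.4" --pt "0 0 0 0 0 0 0.4" --pt "0 0 0 0 0 0 1" --pt "0 0 0 0 0 0 1" --pt "0 0 0 0 0 0 1" --pt "0 0 0 0 0 0 1" --grip_force 15

```text
clock: 11.08
eef_pos: [547.4, -295.2, 73.7]
eef_rot: [3.141, -0.0, 0.216]
wrist_force: [0.4, -1.7, 0.5]
finger_gap: 20.0
finger_force: 6.9
```

>>> servo_tool --pt "0 0 0 0 0 0 1" --pt "0 0 0 -1.8 8.4 0 1" --pt "0 0 0 -1.8 8.4 0 1" --pt "0 0 0 -1.8 8.4 0 1" --pt "0 0 0 -1.8 8.4 0 1" --pt "0 0 0 -1.8 8.4 0 1" --pt "0 0 0 -1.8 8.4 0 1" --pt "0 0 0 -1.8 8.4 0 1" --pt "0 0 0 -1.8 8.4 0 1" --pt "0 0 0 0 0 0 1" --pt "0 0 0 0 0 0 1"

```text
clock: 12.45
eef_pos: [532.6, -227.1, 73.6]
eef_rot: [-3.141, 0.001, 0.216]
wrist_force: [-3.5, 0.6, 6.9]
finger_gap: 19.9
finger_force: 15.0
```

>>> servo_tool --pt "0 0 0 0 0 0 0.4" --pt "0 0 0 0 0 0 0.4" --pt "0 0 0 0 0 0 0.4" --pt "0 0 0 0 0 15 0.4" --pt "0 0 0 0 0 40 0.4" --pt "0 0 0 0 0 40 0.4" --pt "0 0 0 0 0 40 0.4" --pt "0 0 8 -4 45 0 0.4" --pt "0 0 8 -4 45 0 0.4" --pt "0 0 8 -4 45 0 0.4" --pt "0 0 8 -4 45 0 0.4" --pt "0 0 8 -4 45 0 0.4" --pt "0 0 8 -4 45 0 0.4" --pt "0 0 8 -4 45 0 0.4" --pt "0 0 8 0 0 0 0.4" --pt "0 0 8 0 0 0 0.4" --pt "0 0 8 0 0 0 0.4" --pt "0 0 8 0 0 0 0.4"

```text
clock: 14.7
eef_pos: [504.9, 87.2, 209.6]
eef_rot: [3.14, 0.0, 1.757]
wrist_force: [0.6, 0.3, 0.8]
finger_gap: 56.1
finger_force: 0.0
```

```bash
python3 - <<'E'
from h import *
im=manip.camera("top").copy(); sc=manip.camera("scene").copy()
cv2.imwrite("pics/top3.png",im[:,:,::-1])
c=np.zeros((600,800,3),np.uint8)
c[:300,:400]=cv2.resize(im[180:240,285:365],(400,300),interpolation=cv2.INTER_CUBIC)
c[:300,400:]=cv2.resize(sc[210:285,205:305],(400,300),interpolation=cv2.INTER_CUBIC)
c[300:600,:400]=cv2.resize(im,(400,300)); c[300:600,400:]=cv2.resize(sc,(400,300)); cv2.imwrite("pics/crop3.png",c[:,:,::-1])
t=np.array([-np.sin(np.radians(12.3)),np.cos(np.radians(12.3))])
for n,g,bx in(("top",im,(288,182,365,235)),("scene",sc,(205,210,305,285))):
  for k,lo,hi,z in(("orange",(7,170,120),(18,255,255),68),("blue",(100,120,50),(125,255,255),98)):
    for b in blobs(g,lo,hi,bx): p=onz(n,*b[0],z); print(n,k,b[0],b[1],p,"along",(p@t).round(1))
s=manip.read_state(); print(s["clock"],s["eef_pos"],s["eef_rot"],s["joints"])
E
```

```text
top orange [320.8 193.4] 10 [ 582.5 -217.3] along -336.4
top blue [323.43 206.9 ] 69 [ 530.4 -224.2] along -332.0
scene orange [264.28 240.83] 18 [ 585.8 -219.2] along -339.0
scene blue [253.02 229.86] 169 [ 553.6 -237.8] along -350.3
14.8 [504.94577961  87.18474949 209.39135419] [3.14059847e+00 5.53680515e-05 1.75377254e+00] [ 9.94741283e-02  2.12260831e-01  1.62158171e+00  2.87410042e-05
  1.30675478e+00 -8.35095983e-02]
```

View pics/crop3.png

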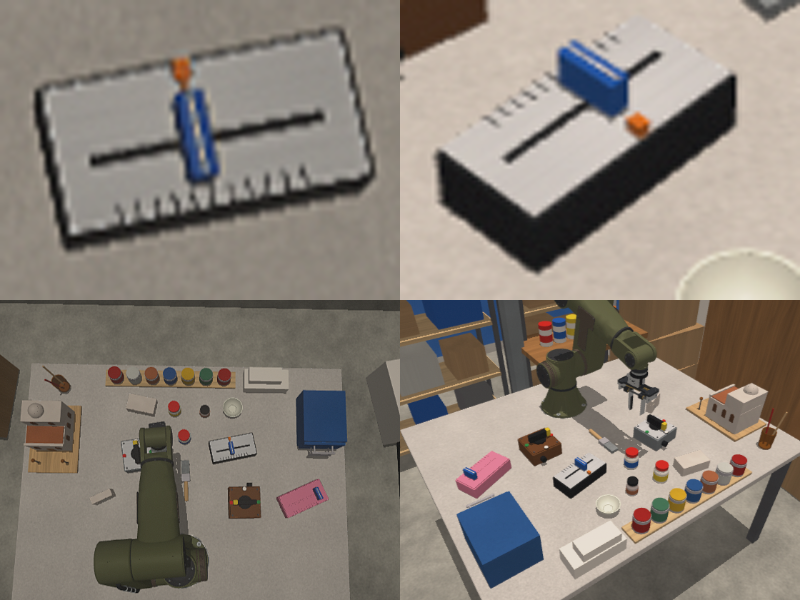

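```bash
python3 - <<'E'
from h import *
a0=cv2.imread("pics/top0.png")[:,:,::-1].astype(float); a1=cv2.imread("pics/top3.png")[:,:,::-1].astype(float)
yy,xx=np.mgrid[0:420,0:560]
def wc(w,c,r):
    w=np.where(np.hypot(xx-c[0],yy-c[1])<r,np.clip(w,0,None),0); return np.array([(w*xx).sum(),(w*yy).sum()])/w.sum(),w.sum()
F=8
for nm,a,c in(("before",a0,(344,203)),("after",a1,(323.4,206.9))):
    x0,y0=int(c[0])-16,int(c[1])-16
    g=cv2.resize(a[y0:y0+32,x0:x0+32],None,fx=F,fy=F,interpolation=cv2.INTER_CUBIC)
    bl=(g[:,:,2]-g[:,:,0]>25).astype(np.uint8)
    n,l,s,_=cv2.connectedComponentsWithStats(cv2.morphologyEx(bl,cv2.MORPH_CLOSE,np.ones((25,25))))
    k=max(range(1,n),key=lambda k:s[k,4]); m=(l==k)
    er=cv2.erode(m.astype(np.uint8),np.ones((17,17)))>0
    for lab,q in(("hull",np.argwhere(m)),("white",np.argwhere(er&(bl==0)))):
        if len(q)<5: print(nm,lab,"none"); continue
        p=q[:,::-1].mean(0); u=(p+.5)/F-.5+[x0,y0]
        v=cv2.fitLine(q[:,::-1].astype(np.float32),cv2.DIST_L2,0,.01,.01).ravel()
        A=onz("top",*(u-5*v[:2]),98);B=onz("top",*(u+5*v[:2]),98);d=A-B; P=onz("top",*u,98)
        ang=np.degrees(np.arctan(d[1]/d[0])); print(nm,lab,u.round(2),P,"yaw",ang.round(1),"size",cv2.minAreaRect(q[:,::-1].astype(np.float32))[1])
        for y in(11.5,12.3,13): r=np.radians(y); print("   along",y,(P@[-np.sin(r),np.cos(r)]).round(2))
    o=a[:,:,0]-a[:,:,2]-30; u,W=wc(o,(320.8,193.4),5); P=onz("top",*u,67); print(" clip",u,W,P)
    for y in(11.5,12.3,13): r=np.radians(y); print("   along",y,(P@[-np.sin(r),np.cos(r)]).round(2))
E
```

```text
before hull [344.2  202.52] [ 546.6 -294.5] yaw 11.1 size (144.93853759765625, 53.11153030395508)
   along 11.5 -397.56
   along 12.3 -404.18
   along 13 -409.91
before white [344.56 202.5 ] [ 546.7 -295.7] yaw 12.1 size (121.39566040039062, 12.958141326904297)
   along 11.5 -398.76
   along 12.3 -405.38
   along 13 -411.1
 clip [320.90584662 193.5284738 ] 1317.0 [ 582.3 -217.7]
   along 11.5 -329.42
   along 12.3 -336.75
   along 13 -343.11
after hull [323.8  206.56] [ 531.6 -225.4] yaw 11.3 size (145.57447814941406, 51.671234130859375)
   along 11.5 -326.86
   along 12.3 -333.47
   along 13 -339.21
after white [324.03 206.11] [ 533.1 -226.2] yaw 11.6 size (119.46128845214844, 12.257593154907227)
   along 11.5 -327.94
   along 12.3 -334.57
   along 13 -340.32
 clip [320.90260223 193.54052045] 1345.0 [ 582.3 -217.7]
   along 11.5 -329.42
   along 12.3 -336.75
   along 13 -343.11
```

```bash
python3 - <<'E'
from h import *
t=np.array([-np.sin(np.radians(12.2)),np.cos(np.radians(12.2))])
sc=manip.camera("scene").copy(); F=8; g=cv2.resize(sc[215:265,235:275],None,fx=F,fy=F,interpolation=cv2.INTER_CUBIC).astype(int)
bl=(g[:,:,2]-g[:,:,0]>25).astype(np.uint8); cl=cv2.morphologyEx(bl,cv2.MORPH_CLOSE,np.ones((31,31)))
w=((cl>0)&(bl==0)).astype(np.uint8); n,l,s,c=cv2.connectedComponentsWithStats(w)
for k in range(1,n):
    if s[k,4]>100:
        u=(c[k]+.5)/F-.5+[235,215]; p=onz("scene",*u,98); print("white",u.round(2),s[k],p,(p@t).round(2))
o=np.clip(g[:,:,0]-g[:,:,2]-40,0,None); o[:120]=0; ys,xs=np.mgrid[0:o.shape[0],0:o.shape[1]]
u=(np.array([(o*xs).sum(),(o*ys).sum()])/o.sum()+.5)/F-.5+[235,215]
for z in(66,69): p=onz("scene",*u,z); print("clip",u.round(2),z,p,(p@t).round(2))
for nm,p in(("white top",(533.1,-226.2)),("clip top",(582.3,-217.7))): print(nm,(np.array(p)@t).round(2))
E
```

```text
white [249.82 223.14] [101  55  45  30 284] [ 522.8 -229.7] -334.99
white [256.11 227.26] [150  86  47  32 393] [ 549.1 -223.9] -334.88
clip [264.15 240.27] 66 [ 581.7 -217. ] -335.03
clip [264.15 240.27] 69 [ 584.4 -218.7] -337.26
white top -333.75
clip top -335.84
```

The white line sits about 2 mm past the clip, so I'll regrip and trim it while the handle is still off.

>>> servo_tool --pt "0 0 -8 3.4 -39.3 0 0.4" --pt "0 0 -8 3.4 -39.3 0 0.4" --pt "0 0 -8 3.4 -39.3 0 0.4" --pt "0 0 -8 3.4 -39.3 0 0.4" --pt "0 0 -8 3.4 -39.3 0 0.4" --pt "0 0 -8 3.4 -39.3 0 0.4" --pt "0 0 -8 3.4 -39.3 0 0.4" --pt "0 0 -8 3.4 -39.3 0 0.4" --pt "0 0 -8 0 0 0 0.4" --pt "0 0 -8 0 0 0 0.4" --pt "0 0 -8 0 0 0 0.4" --pt "0 0 0 0 0 0 0.4"

```text
clock: 16.35
eef_pos: [532.1, -227.3, 208.8]
eef_rot: [3.141, -0.0, 0.214]
wrist_force: [0.4, 0.3, 0.1]
finger_gap: 56.4
finger_force: 0.0
```

>>> servo_tool --pt "0 0 0 0.5 0 -35 0.4" --pt "0 0 0 0 0 -40 0.4" --pt "0 0 0 0 0 -30 0.4" --pt "0 0 0 0 0 -20 0.4" --pt "0 0 0 0 0 -10 0.4" --pt "0 0 0 0 0 0 0.4" --pt "0 0 0 0 0 0 1" --pt "0 0 0 0 0 0 1" --pt "0 0 0 0 0 0 1" --pt "0 0 0 0 0 0 1" --pt "0 0 0 0 0 0 1" --pt "0 0 0 0.2 -0.8 0 1" --pt "0 0 0 0.2 -0.8 0 1" --pt "0 0 0 0 0 0 1" --pt "0 0 0 0 0 0 1"

```text
clock: 18.23
eef_pos: [533.1, -229.0, 73.6]
eef_rot: [3.141, -0.0, 0.216]
wrist_force: [-2.4, 0.6, 5.3]
finger_gap: 19.8
finger_force: 15.0
```

>>> servo_tool --pt "0 0 0 0 0 0 0.4" --pt "0 0 0 0 0 0 0.4" --pt "0 0 0 0 0 0 0.4" --pt "0 0 0 0 0 15 0.4" --pt "0 0 0 0 0 40 0.4" --pt "0 0 0 0 0 40 0.4" --pt "0 0 0 0 0 40 0.4" --pt "0 0 9 -3.4 45 0 0.4" --pt "0 0 9 -3.4 45 0 0.4" --pt "0 0 9 -3.4 45 0 0.4" --pt "0 0 9 -3.4 45 0 0.4" --pt "0 0 9 -3.4 45 0 0.4" --pt "0 0 9 -3.4 45 0 0.4" --pt "0 0 9 -3.4 45 0 0.4" --pt "0 0 9 -3.4 45 0 0.4" --pt "0 0 9 -3.4 45 0 0.4" --pt "0 0 9 -3.4 45 0 0.4"

```text
clock: 20.35
eef_pos: [498.8, 222.7, 209.7]
eef_rot: [3.14, -0.0, 1.792]
wrist_force: [1.3, -0.5, 0.1]
finger_gap: 56.4
finger_force: 0.0
```

>>> servo_tool --pt "0 0 9 0 0 0 0.4" --pt "0 0 9 0 0 0 0.4" --pt "0 0 9 0 0 0 0.4" --pt "0 0 9 0 0 0 0.4" --pt "0 0 9 0 0 0 0.4" --pt "0 0 9 0 0 0 0.4" --pt "0 0 9 0 0 0 0.4" --pt "0 0 9 0 0 0 0.4" --pt "0 0 9 0 0 0 0.4" --pt "0 0 6.6 0 0 0 0.4" --pt "0 0 0 0 0 0 0.4"

```text
clock: 21.72
eef_pos: [499.0, 221.2, 209.4]
eef_rot: [3.141, 0.001, -2.968]
wrist_force: [-1.1, -0.6, 0.0]
finger_gap: 56.2
finger_force: 0.0
```

```bash
python3 - <<'E'
from h import *
im=manip.camera("top").copy(); sc=manip.camera("scene").copy()
c=np.zeros((300,800,3),np.uint8)
c[:,:400]=cv2.resize(im[180:240,285:365],(400,300),interpolation=cv2.INTER_CUBIC)
c[:,400:]=cv2.resize(sc[210:285,205:305],(400,300),interpolation=cv2.INTER_CUBIC); cv2.imwrite("pics/crop4.png",c[:,:,::-1])
F=8;x0,y0=307,190; g=cv2.resize(im[y0:y0+32,x0:x0+32],None,fx=F,fy=F,interpolation=cv2.INTER_CUBIC).astype(int)
bl=(g[:,:,2]-g[:,:,0]>25).astype(np.uint8); m=cv2.morphologyEx(bl,cv2.MORPH_CLOSE,np.ones((25,25)))
q=np.argwhere((cv2.erode(m,np.ones((17,17)))>0)&(bl==0))[:,::-1].mean(0); P=onz("top",*((q+.5)/F-.5+[x0,y0]),98)
t=np.array([-np.sin(np.radians(12.2)),np.cos(np.radians(12.2))]); print(P,P@t,"clip -335.84")
s=manip.read_state(); print(s["clock"],s["eef_pos"],s["eef_rot"],s["joints"])
E
```

```text
[ 531.1 -228.5] -335.57413124182983 clip -335.84
21.825 [499.03344028 221.17095418 209.04068289] [ 3.14147056e+00  6.34862519e-04 -2.97015613e+00] [ 3.50078037e-01  2.87448419e-01  1.52857667e+00  7.56754007e-06
  1.32492111e+00 -1.39215669e+00]
```

View pics/crop4.png

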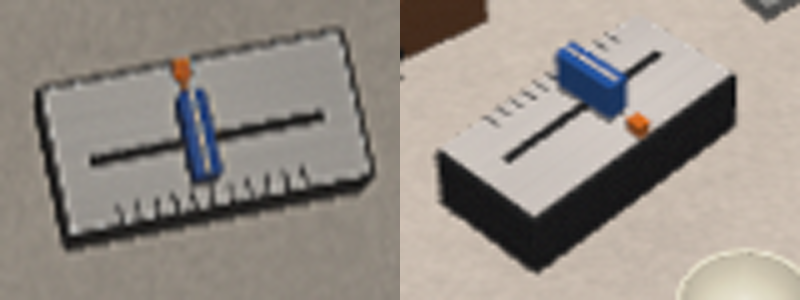

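The grip is in line: its white line is within about 0.3 mm of the clip at crop (181,72). Back to the handle.

>>> servo_tool --pt "0 0 0 0 0.5 -35 0.4" --pt "0 0 0 0 0 -40 0.4" --pt "0 0 0 0 0 -30 0.4" --pt "0 0 0 0 0 -12 0.4" --pt "0 0 0 0 0 -5 0.4" --pt "0 0 0 0 0 0 0.4" --pt "0 0 0 0 0 0 1" --pt "0 0 0 0 0 0 1" --pt "0 0 0 0 0 0 1" --pt "0 0 0 0 0 0 1" --pt "0 0 0 0 0 0 1" --pt "0 0 0 0 0 0 1" --grip_force 35

```text
clock: 23.32
eef_pos: [499.1, 221.1, 86.6]
eef_rot: [-3.141, 0.0, -2.968]
wrist_force: [-0.3, -6.0, 1.5]
finger_gap: 22.2
finger_force: 35.0
```

>>> servo_tool --pt "0 0 -4.5 0.3 -0.7 0 1" --pt "0 0 -4.5 0 0 0 1" --pt "0 0 -4.5 0 0 0 1" --pt "0 0 -4.5 0 0 0 1" --pt "0 0 -4.5 0 0 0 1" --pt "0 0 -4.5 0 0 0 1" --pt "0 0 -4.5 0 0 0 1" --pt "0 0 -4.5 0 0 0 1" --pt "0 0 -4.5 0 0 0 1" --pt "0 0 -4.5 0 0 0 1"

```text
clock: 24.58
eef_pos: [499.7, 223.1, 86.7]
eef_rot: [3.137, -0.001, 2.528]
wrist_force: [4.2, 17.6, -4.5]
finger_gap: 21.8
finger_force: 35.0
```

>>> servo_tool --pt "0 0 -4.5 0.5 1 0 1" --pt "0 0 -4.5 0 1 0 1" --pt "0 0 -4.5 0 0 0 1" --pt "0 0 -4.5 0 0 0 1" --pt "0 0 -4.5 0 0 0 1" --pt "0 0 -4.5 0 0 0 1"

```text
clock: 25.32
eef_pos: [500.6, 224.0, 86.6]
eef_rot: [3.138, -0.001, 2.056]
wrist_force: [8.0, 8.8, -5.7]
finger_gap: 21.9
finger_force: 35.0
```

>>> servo_tool --pt "0 0 -4.5 1 1 0 1" --pt "0 0 -4.5 0 0 0 1" --pt "0 0 -4.5 0 0 0 1" --pt "0 0 -4.5 0 0 0 1" --pt "0 0 0 0 0 0 1" --pt "0 0 0 0 0 0 1"

```text
clock: 26.08
eef_pos: [501.5, 224.4, 86.6]
eef_rot: [3.14, -0.001, 1.745]
wrist_force: [5.2, 3.0, -3.0]
finger_gap: 21.7
finger_force: 35.0
```

Yaw is 100.0°, which is green. Release, lift, back off and check.

>>> servo_tool --pt "0 0 0 0.7 0 0 1" --pt "0 0 0 0 0 0 0.4" --pt "0 0 0 0 0 0 0.4" --pt "0 0 0 0 0 0 0.4" --pt "0 0 0 0 0 10 0.4" --pt "0 0 0 0 0 30 0.4" --pt "0 0 0 0 0 40 0.4" --pt "0 0 0 0 0 40 0.4" --pt "0 0 0 0 0 40 0.4" --pt "0 0 0 -8 -40 0 0.4" --pt "0 0 0 -8 -40 0 0.4" --pt "0 0 0 -8 -40 0 0.4" --pt "0 0 0 -8 -40 0 0.4" --pt "0 0 0 -8 -40 0 0.4" --pt "0 0 0 0 0 0 0.4"

```text
clock: 27.95
eef_pos: [461.2, 22.2, 247.4]
eef_rot: [3.141, 0.0, 1.742]
wrist_force: [-0.1, 0.3, 0.6]
finger_gap: 56.7
finger_force: 0.0
```

```bash
python3 - <<'E'
from h import *
im=manip.camera("top").copy(); sc=manip.camera("scene").copy()
c=np.zeros((565,800,3),np.uint8)
c[:285]=cv2.resize(im[175:250,160:370],(800,285),interpolation=cv2.INTER_CUBIC)
c[285:565,:420]=cv2.resize(sc[140:280,200:410],(420,280)); c[285:565,427:]=cv2.resize(im,(373,280)); cv2.imwrite("pics/crop5.png",c[:,:,::-1])
for b in blobs(im,(20,150,90),(33,255,255),(165,185,222,243)): P=onz("top",*b[0],115); d=P-[500.5,221.5]; print("yellow",b[0],P,"deg",np.degrees(np.arctan2(d[1],d[0])),"want -80")
s=manip.read_state(); print(s["clock"],s["eef_pos"],s["wrist_force"])
E
```

```text
yellow [204.62 211.21] [506.6 174.2] deg -82.6514641887376 want -80
28.05 [461.60263778  24.0374536  247.05752491] [ 0.28467008 -0.04929585  0.76715741]
```

View pics/crop5.png

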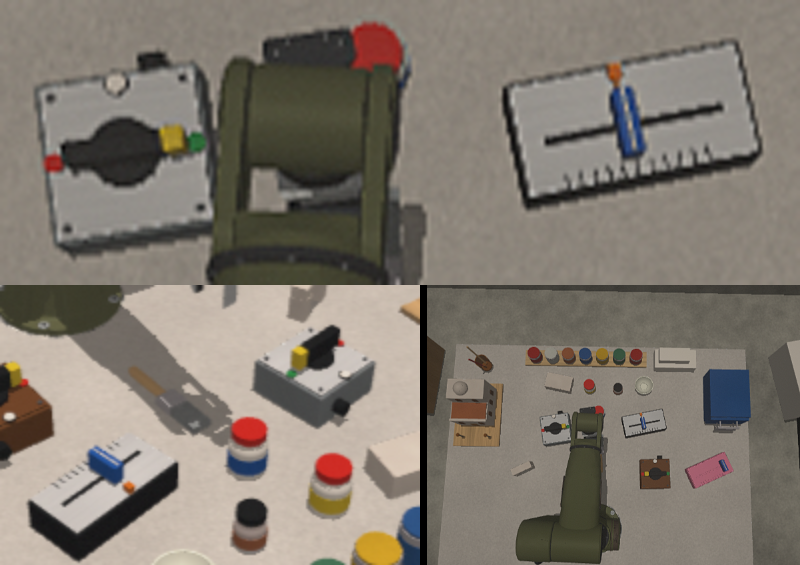

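The yellow end is at the green dot (205,211), the dimmer is in line with the clip, the jars are undisturbed and the gripper is clear of everything.

```bash
python3 -c "from cell import manip; print(manip.sign_off())"
```

```text
the job is handed in; nothing more can be done
None
```

The job is done and handed in at about 28 s: the handle went from red to off and was released, the dimmer was set in line with the orange clip (about 0.3 mm off in the top view) while off, and the handle was then turned the same way to green.

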